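# Fish the cupboard key out from between the storage units

### The arm

A 6-joint arm with a two-finger parallel gripper is mounted at the origin on the work surface. World frame = base frame: x ahead of the robot, y to its left, z up, the work surface at z = 0. Lengths are in m, angles in rad, forces in N, time in s.
With the tool pointing down it reaches from about 0.35 to 0.975 m from the base axis. Payload 4.9 kg.
Tool frame: the origin (TCP) lies between the finger pads; the fingertips stand 22 mm ahead of it and the grasp point (between the pads) lies 3 mm ahead of it; z points along the fingers, y is the line along which they close (so a half turn about z gives the same grasp; the last joint's range is limited). The gripper opens to 85 mm and grips with 20 to 120 N. Pads are 22 mm wide; open, the fingers measure 114 mm over their backs; the gripper's body (76 mm by 85 mm) begins 54 mm behind the grasp point. The pads swing forward as they close: fully open they stand 13 mm farther back than shut.
Start: joints at [1.087, 0.053, 1.613, -0, 1.476, -0.119], TCP at [0.223, 0.584, 0.253] pointing down, gripper open.
Joint ranges: [-3.01, 3.01], [-1.01, 2.22], [0.06, 2.58], [-1.02, 4.17], [0.09, 2.62], [-3.14, 3.14]. Speed limits (rad/s): [2.57, 2.57, 3.14, 3.14, 3.14, 3.14].

### API

Orientations are given as a unit quaternion [w, x, y, z].
In Python, from plant import state, grab_frame, get_calibration, job_done, recognise, regions_of gives the robot as it stands.
- The arm moves only by the tool apply_moves, never from a script. Its argument "targets" is a list of rows, each an object with "translation": the shift along the tool's x, y, z normalised to -1 to 1, where 1 is 100 mm, a list of three; "twist": the turn about the tool's z normalised to -1 to 1, where 1 is 0.1 rad; "hand": the opening, from 0 (shut) to 1 (fully open). A call has 1 to 8 rows; each row shifts and turns the commanded pose from where the row before left it, along the tool's axes as they then stand; what a row does not reach is not made up. A row lasts 1/10 s, in which the tool goes at most 50 mm and 8.59 degrees, less where a joint would pass 70% of its speed; a pose out of reach is approached as far as the arm can. A call with a number of a shift or a turn outside -1 to 1 is refused whole. A call with a gripper value outside its range is refused whole. The fingers move at their own pace and stop on an object; the grip force is fixed at half the most. Time passes only in rows, so rows that do not move let the fingers close. It gives the time, the measured TCP pose, the force, the opening and the grip force at its end, in the units of the state.
- state(): the state, without advancing time (a new reading comes with each control period).
- grab_frame(name): name is "side" or "top"; returns the picture (480x640x3 uint8, red, green, blue); there is no depth.
- get_calibration(name): a dict with "camera_matrix" (3x3 intrinsics, pixels), "pose" (4x4, takes a point from camera to world coordinates). Camera axes: x right, y up, looking along -z (the intrinsics and any distortion apply to the point x, -y, -z); pixel columns grow to the right and rows downward; lengths in m; the calibration is good to about 2 mm. A picture is of the moment at which its call begins. get_calibration takes no time and is no camera call.
- job_done(): hands the job in; it is judged then, once.
Trained networks look in the newest picture that a camera, given by its name, has taken for a name from the list of things; names that differ only in an ending like _2 or _b are one class to them, and where a whole thing is asked for, a point or a joint stands for the part that bears it (a point fixed in the world has none). Each returns a list of dicts, best first, with "score" (0 to 1); they miss things now and then, are a little off and sometimes report something else, mostly with a low value. They report only what shows in the picture. A call takes as long as a camera call. They do not tell look-alikes from the thing itself.
- recognise(camera, query): "point" ([x, y, z] in m, in world coordinates, good to about 4 mm: the middle of the surface that is visible of it).
- regions_of(camera, query): "pixels" (480x640 bool, what is visible of it).
The state is a dict: "time": time; "joint_pos": joint angles; "joint_vel": joint speeds; "joint_efforts": joint torques, N m; "tool_pos": TCP position; "tool_rot": TCP orientation; "contact_force": force on the tool from outside, world axes, zero at the start; "ft_torque": the same for the moment, N m; "gripper_width": opening from 0.0 (shut) to 1.0 (fully open); "grasp_force": force on a finger pad.
Only numpy, scipy, OpenCV 4.12 (cv2) and the standard library are available. Lean on these libraries where they do the work, as an engineer would, in place of code of your own. Each camera call takes 0.05 s, during which the arm holds its last target. There are 200 camera calls.

### The job

The cupboard key on its wooden fob has fallen into the narrow gap between the two storage units. Take the bent rod from its fork stand, hook the fob by its wire loop, lift it out and lower it gently into the small black tray, using only the rod: the fingers must not touch the fob. Then hang the rod back upright in its stand, leaving the fob in the tray and the things standing around where they are.

Things in the scene. Friction and masses are not known exactly. Their poses are not given: they have to be found in the camera images.
- units: White drawer chest (90 mm wide, on +y) and pale wooden box (72 mm wide, on -y), one fixed block, 190 mm long (x), 105 mm tall, with a 28 mm gap between them along x, open above, its floor the table. A bar 8 mm thick, 45 mm tall shuts each end of the gap (outer faces x = -95, +95 mm). Origin: table level, middle of the gap; x along the gap, at zero yaw away from the robot; z up.
- fob: Loose key fob, about 60 g, upright on the gap's floor: wooden block 50 (x) x 20 (y) x 20 (z) mm, along the gap, a flat brass key sticking out 25 mm from its +x end (10 mm up), a wire loop on top. Origin: middle of the block's underside; x points along the gap's +x.
- fob_loop (a point): Centre of the opening of the fob's stiff loop of 3 mm polished wire, 30.5 mm above the block's underside: an upside-down U standing across the middle of the block (y-z plane). Opening 14 mm wide (y), from 20 to 41 mm above the underside; outer top at 44 mm. A rod passes through it along x.
- rod_grip (a point): Middle of the handle of the loose bent rod (120 g): wooden, 18 x 18 mm, 46 mm tall, on a steel collar 30 x 30 x 6 mm (its underside 29 mm below this point). A straight polished 5 mm round shank runs from it along -z to the bend. Axes: z up along the shank, x the way the foot points.
- rod_bend (a point): The bend, 165 mm below rod_grip on the shank. From here a straight 30 mm foot, 5 mm thick, runs towards +x, drooping 20 degrees below square to the shank; plain round end. Foot and loop are slippery (friction 0.2): a loop slides off unless the foot rises outwards. Its slope is the rod's tilt minus 20 degrees: tilt the rod 30 to 40 degrees, lower end swung forward the way the foot points.
- rod_tip (a point): Centre of the round end of the rod's foot: 28.2 mm along x and 175.3 mm below rod_grip, in the rod's axes.
- stand: Fixed dark steel stand, foot plate 110 (x) x 90 (y) x 12 mm; a post at x = -35 mm bears a level fork open towards +x: two prongs from x = -41 to +20 mm, tops 171 mm above the table, slot 14 mm wide. The rod hangs at about x = y = 0, collar on the prongs, handle middle at 200 mm, foot to about +x. Lift it a few mm, take it out towards +x; it goes back the same way. Origin: under the plate's middle.
- tray: Fixed small black plastic tray, outside 180 (x) x 140 (y) mm, rim 16 mm tall, wall and floor 4 mm thick. Origin: on the table at its middle.
- bottle: Bystander: white bottle, 64 mm across, 170 mm tall, beside the units. Origin: middle of its underside.
- tissues: Bystander: paper box, 110 x 110 x 60 mm, beside the units. Origin: middle of its underside.
- jar: Bystander: small clear jar with an orange cap, 54 mm across, 70 mm tall. Origin: middle of its underside.
Things that resemble listed ones, but are neither listed nor needed, are in the scene too. Of the things like the stand, leave any that is pink; of the rest the larger one is meant.

How it is judged:
On the way, in this order (a step that is already met when the one before it is completed fails the run):
1. the fob hangs clear above the units (height (world z) of fob above 0.11 m and linear speed of fob below 0.5 m/s), for 0.2 s.
2. the fob stands or lies in the tray (x of fob in the frame of tray between -0.086 and 0.086 m and y of fob in the frame of tray between -0.066 and 0.066 m and height (world z) of fob below 0.025 m and contact force between fob and tray above 0.05 N), for 0.2 s.
At the end, for the whole second after the job is handed in: The fob rests inside the tray (its origin within the tray's rim and under 25 mm above the table), and the rod hangs upright (within 7 degrees) with its collar on the stand's prongs: handle middle 194 to 206 mm above the table, within 12 mm across the slot, and -30 to +22 mm along it (x of fob in the frame of tray between -0.086 and 0.086 m and y of fob in the frame of tray between -0.066 and 0.066 m and height (world z) of fob below 0.025 m and linear speed of fob below 0.03 m/s and x of rod_grip in the frame of stand between -0.03 and 0.022 m and y of rod_grip in the frame of stand between -0.012 and 0.012 m and z of rod_grip in the frame of stand between 0.194 and 0.206 m and angle between rod_grip's own z axis and vertical below 0.12 rad); the robot touches nothing.
It fails at once if the fingers touch the fob (contact force between the fingers and fob above 0.3 N).
It fails at once if the fob is dropped or flung (faster than 1 m/s) (linear speed of fob above 1 m/s).
It fails at once if a bystander is moved more than 30 mm (distance of any of bottle, tissues, jar from where it was at the start of the episode above 0.03 m).
It also fails if it takes over 72 s, if anything falls off the work surface, if the arm or the gripper's body presses on something with over 40 N, if the wrist force passes 120 N, or if a joint passes its speed limit or range.

## Working session

There is one attempt and no reset: what is moved stays moved. The work goes in short steps, Python scripts to look and compute and a tool call to move; the robot and the scene stay as the last step left them, time stands still between calls to the robot, and variables do not carry over. Pictures are saved under pics/ and viewed, at most 10 in all, crops included, and the job is handed in when it is done.

Besides the shell and the picture viewer there is one more tool, called after "Emit:" by a JSON object that holds its "name" and its "arguments", one argument or row to a line. apply_moves: Moves the arm, as the interface text tells. Its arguments: {"type":"object","properties":{"targets":{"type":"array"}},"required":["targets"]}

```bash
mkdir -p pics; ls; cat > h.py <<'E'
import numpy as np, cv2
from plant import *
def ray(cam,u,v):
    c=get_calibration(cam);K=np.array(c["camera_matrix"]);P=np.array(c["pose"])
    d=np.linalg.inv(K)@[u,v,1]; d=P[:3,:3]@[d[0],-d[1],-d[2]]
    return P[:3,3],d
def at(cam,u,v,z):
    o,d=ray(cam,u,v); return o+d*(z-o[2])/d[2]
def proj(cam,p):
    c=get_calibration(cam);K=np.array(c["camera_matrix"]);P=np.array(c["pose"])
    q=P[:3,:3].T@(np.array(p)-P[:3,3]); w=K@[q[0],-q[1],-q[2]]; return w[:2]/w[2]
def tri(u1,u2):
    A=[];b=[]
    for c,u in (("side",u1),("top",u2)):
        o,d=ray(c,*u);d/=np.linalg.norm(d);M=np.eye(3)-np.outer(d,d);A.append(M);b.append(M@o)
    return np.linalg.lstsq(np.vstack(A),np.hstack(b),rcond=None)[0]
def snap(cam,n):
    f=grab_frame(cam); cv2.imwrite(f"pics/{n}.png",f[:,:,::-1]); return f
E
python3 - <<'E'
from h import *
for c in("side","top"):
    snap(c,c+"0"); g=get_calibration(c); print(c,np.round(g["pose"],3).tolist(),np.round(g["camera_matrix"],1).tolist())
    for n in ["units","fob","fob_loop","rod_grip","rod_bend","rod_tip","stand","tray","bottle","tissues","jar"]:
        for r in recognise(c,n)[:3]: print(c,n,round(r["score"],2),np.round(r["point"],3), proj(c,r["point"]).round())
print(state())
E
```

```text
pics
side [[0.825, 0.398, -0.4, 0.116], [-0.564, 0.57, -0.597, -0.662], [-0.01, 0.719, 0.695, 0.876], [0.0, 0.0, 0.0, 1.0]] [[445.5, 0.0, 318.7], [0.0, 445.5, 237.4], [0.0, 0.0, 1.0]]
side units 0.62 [0.606 0.004 0.105] [333. 229.]
side rod_grip 0.83 [ 0.484 -0.274  0.182] [366. 306.]
side rod_bend 0.86 [ 0.484 -0.278  0.183] [367. 306.]
side rod_tip 0.66 [ 0.482 -0.275  0.177] [365. 308.]
side stand 0.95 [ 0.458 -0.28   0.014] [353. 360.]
side stand 0.73 [ 0.376 -0.12   0.013] [282. 328.]
side stand 0.67 [ 0.518 -0.41   0.014] [416. 392.]
side tray 0.8 [0.45  0.279 0.008] [234. 222.]
side bottle 0.79 [0.656 0.239 0.089] [300. 182.]
side bottle 0.7 [0.45  0.278 0.008] [234. 222.]
side tissues 0.76 [ 0.693 -0.317  0.061] [447. 308.]
side jar 0.73 [0.648 0.354 0.049] [278. 175.]
top [[-0.08, 0.972, -0.222, 0.316], [-0.997, -0.08, 0.012, -0.007], [-0.006, 0.223, 0.975, 1.191], [0.0, 0.0, 0.0, 1.0]] [[487.3, 0.0, 318.1], [0.0, 487.3, 242.6], [0.0, 0.0, 1.0]]
top units 0.7 [0.613 0.052 0.106] [285. 224.]
top fob 0.72 [0.606 0.037 0.02 ] [293. 236.]
top fob_loop 0.63 [0.606 0.037 0.018] [2
[... 713 characters left out ...]
 1.2, 'joint_pos': array([ 1.08698343e+00,  5.27009182e-02,  1.61287837e+00,  2.35101773e-06,
        1.47600288e+00, -1.18960245e-01]), 'joint_vel': array([ 0.00025782, -0.00161231,  0.00097786,  0.00094222, -0.00128874,
        0.00057657]), 'joint_efforts': array([-1.14382921e-03, -3.93672895e+01, -3.70461094e+01, -1.88260915e-04,
        2.66061634e-04, -4.61656185e-06]), 'tool_pos': array([0.22297822, 0.58386012, 0.25331594]), 'tool_rot': array([4.38728044e-07, 1.81416281e-01, 9.83406393e-01, 5.35359199e-06]), 'contact_force': array([-0.55796301, -0.1575479 ,  0.50597918]), 'ft_torque': array([0.05044013, 0.04518596, 0.02104539]), 'grasp_force': 0.0, 'gripper_width': 1.0004862704910849}
```

View pics/side0.png

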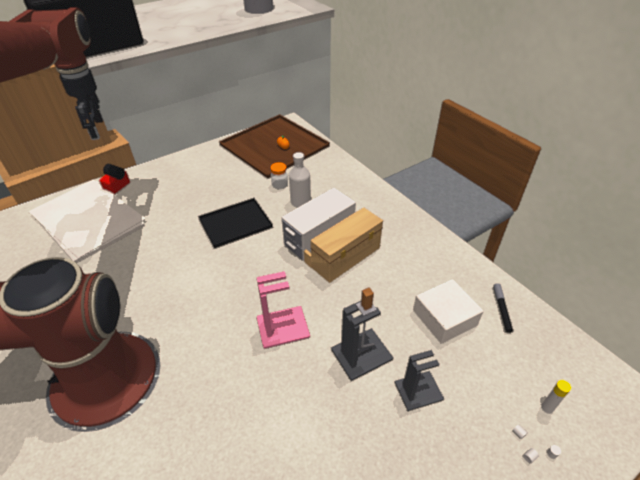

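View pics/top0.png

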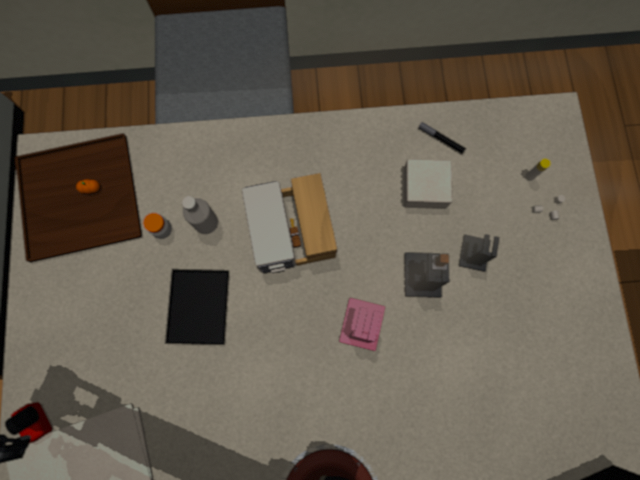

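The stand candidates are pink (side 283,325), large dark bearing the rod (side 362,345 / top 424,275) and small dark (side 419,390 / top 478,252). The larger dark one fits, because pink is excluded and it is bigger and holds the rod. I'll confirm it in an enlarged crop.

```bash
python3 - <<'E'
from h import *
s=cv2.imread("pics/side0.png");t=cv2.imread("pics/top0.png")
R=lambda a,k:cv2.resize(a,None,fx=k,fy=k,interpolation=cv2.INTER_CUBIC)
a=R(s[265:415,300:450],2.6); b=R(t[170:310,395:515],2.7)[:390]; b=cv2.copyMakeBorder(b,0,390-b.shape[0],0,0,0)
cv2.imwrite("pics/c1.png",np.hstack([a,b]))
a=R(t[165:285,230:350],4.5); cv2.imwrite("pics/c2.png",a)
E
```

```text
(no output)
```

View pics/c1.png

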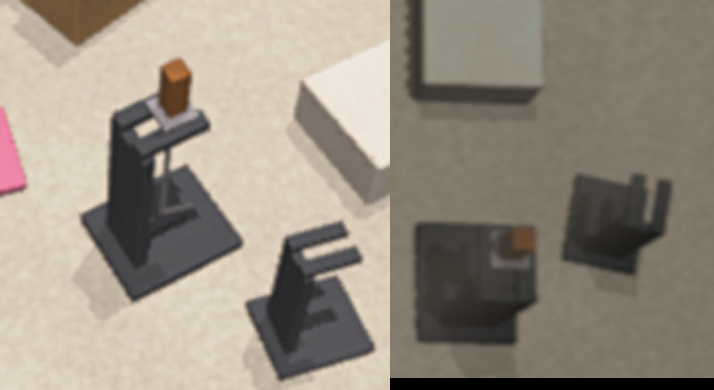

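View pics/c2.png

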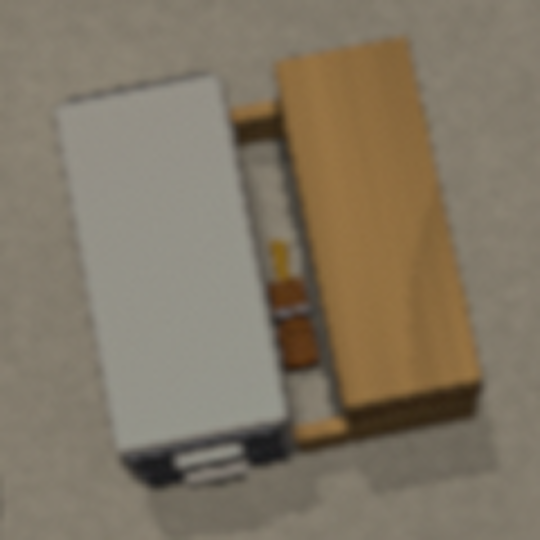

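c1 confirms the large dark stand with the rod hanging in it: its plate is at side 331–393 × 329–380, and the smaller stand beside it is empty. c2 shows the fob in the gap, with the loop wire at about top px (294.4, 233.9) and the key pointing away from the robot.

```bash
python3 - <<'E'
from h import *
print("plate side",[at("side",300+x/2.6,265+y/2.6,.012)[:2].round(3).tolist() for x,y in [(82,217),(187,167),(242,243),(135,298)]])
print("plate top",[at("top",395+(x-390)/2.7,170+y/2.7,.012)[:2].round(3).tolist() for x,y in [(416,224),(416,341),(516,341)]])
print("prong side",[at("side",300+x/2.6,265+y/2.6,.171)[:2].round(3).tolist() for x,y in [(113,118),(205,122),(140,150),(190,95)]])
print("handle top side/top",at("side",300+175/2.6,265+65/2.6,.223).round(3),at("top",395+(524-390)/2.7,170+239/2.7,.223).round(3))
print("bend,tip side",at("side",300+165/2.6,265+215/2.6,.036).round(3),at("side",300+192/2.6,265+208/2.6,.026).round(3))
g=[at("top",230+x/4.5,165+y/4.5,.105)[:2] for x,y in [(217,77),(289,418),(277,60),(345,410),(60,110),(118,448),(408,38),(480,380)]]
print("units",np.round(g,3).tolist())
for i in (0,2,4,6): d=g[i]-g[i+1];print(np.degrees(np.arctan2(d[1],d[0])).round(1))
print("mid",np.mean(g[:4],0).round(4),np.mean(g[4:],0).round(4))
print("loop",at("top",294.4,233.9,.0425).round(4),"block ends",at("top",230+287/4.5,165+281/4.5,.02).round(4),at("top",230+300/4.5,165+368/4.5,.02).round(4),"key",at("top",230+280/4.5,165+241/4.5,.011).round(4))
m=regions_of("top","tray")
for r in m[:1]:
    q=cv2.minAreaRect(np.argwhere(r["pixels"])[:,::-1].astype(np.float32)); print("tray",[at("top",*p,.016)[:2].round(3).tolist() for p in cv2.boxPoints(q)])
E
```

```text
plate side [[0.437, -0.228], [0.543, -0.24], [0.533, -0.325], [0.429, -0.313]]
plate top [[0.542, -0.233], [0.435, -0.22], [0.428, -0.309]]
prong side [[0.447, -0.252], [0.501, -0.295], [0.446, -0.287], [0.507, -0.269]]
handle top side/top [ 0.487 -0.27   0.223] [ 0.483 -0.272  0.223]
bend,tip side [ 0.486 -0.278  0.036] [ 0.513 -0.281  0.026]
units [[0.717, 0.061], [0.533, 0.036], [0.724, 0.029], [0.535, 0.007], [0.706, 0.144], [0.525, 0.123], [0.731, -0.041], [0.545, -0.062]]
7.7
6.5
6.6
6.5
mid [0.6274 0.0333] [0.6265 0.041 ]
loop [0.6047 0.0338 0.0425] block ends [0.6269 0.035  0.02  ] [0.5773 0.0313 0.02  ] key [0.6526 0.0376 0.011 ]
tray [[0.371, 0.358], [0.553, 0.343], [0.532, 0.199], [0.351, 0.219]]
```

Emit:
{"name": "apply_moves", "arguments": {
  "targets": [
    {"translation":[0,0,-0.2],"twist":-0.84,"hand":1},
    {"translation":[0,0,-0.2],"twist":-0.84,"hand":1},
    {"translation":[0,0,-0.2],"twist":-0.84,"hand":1},
    {"translation":[-0.18,-0.41,0],"twist":0,"hand":1},
    {"translation":[-0.18,-0.41,0],"twist":0,"hand":1},
    {"translation":[-0.18,-0.41,0],"twist":0,"hand":1},
    {"translation":[-0.18,-0.41,0],"twist":0,"hand":1},
    {"translation":[-0.18,-0.41,0],"twist":0,"hand":1}
  ]
}}

```text
time: 2.05
tool_pos: [0.2894, 0.3684, 0.3134]
tool_rot: [0.0, 0.056, 0.998, 0.0]
contact_force: [0.5, -0.3, 0.4]
gripper_width: 0.998
grasp_force: 0.0
```

Emit:
{"name": "apply_moves", "arguments": {
  "targets": [
    {"translation":[-0.18,-0.41,0],"twist":0,"hand":1},
    {"translation":[-0.18,-0.41,0],"twist":0,"hand":1},
    {"translation":[-0.18,-0.41,0],"twist":0,"hand":1},
    {"translation":[-0.18,-0.41,0],"twist":0,"hand":1},
    {"translation":[-0.18,-0.41,0],"twist":0,"hand":1},
    {"translation":[-0.18,-0.41,0],"twist":0,"hand":1},
    {"translation":[-0.18,-0.41,0],"twist":0,"hand":1},
    {"translation":[-0.18,-0.41,0],"twist":0,"hand":1}
  ]
}}

```text
time: 2.85
tool_pos: [0.3956, 0.0261, 0.3137]
tool_rot: [0.001, 0.056, 0.998, 0.0]
contact_force: [-0.3, -0.0, 0.1]
gripper_width: 1.001
grasp_force: 0.0
```

Emit:
{"name": "apply_moves", "arguments": {
  "targets": [
    {"translation":[-0.18,-0.41,0],"twist":0,"hand":1},
    {"translation":[-0.18,-0.41,0],"twist":0,"hand":1},
    {"translation":[-0.18,-0.41,0],"twist":0,"hand":1},
    {"translation":[-0.18,-0.41,0],"twist":0,"hand":1},
    {"translation":[0,0,0],"twist":0,"hand":1},
    {"translation":[0,0,0],"twist":0,"hand":1},
    {"translation":[0,0,0],"twist":0,"hand":1}
  ]
}}

```text
time: 3.55
tool_pos: [0.4484, -0.1424, 0.3134]
tool_rot: [0.0, 0.056, 0.998, 0.0]
contact_force: [-0.1, -0.1, 0.4]
gripper_width: 0.998
grasp_force: 0.0
```

Emit:
{"name": "apply_moves", "arguments": {
  "targets": [
    {"translation":[-0.17,-0.41,0],"twist":0,"hand":1},
    {"translation":[-0.17,-0.41,0],"twist":0,"hand":1},
    {"translation":[-0.17,-0.42,0],"twist":0,"hand":1},
    {"translation":[0,0,0.4],"twist":0,"hand":1},
    {"translation":[0,0,0.4],"twist":0,"hand":1},
    {"translation":[0,0,0.28],"twist":0,"hand":1},
    {"translation":[0,0,0],"twist":0,"hand":1},
    {"translation":[0,0,0],"twist":0,"hand":1}
  ]
}}

```text
time: 4.35
tool_pos: [0.4856, -0.271, 0.206]
tool_rot: [0.0, 0.056, 0.998, -0.0]
contact_force: [0.2, -0.5, -0.1]
gripper_width: 0.995
grasp_force: 0.0
```

```bash
python3 - <<'E'
from h import *
R=lambda a,k:cv2.resize(a,None,fx=k,fy=k,interpolation=cv2.INTER_CUBIC)
s=snap("side","s1")[:,:,::-1];t=snap("top","t1")[:,:,::-1]
cv2.imwrite("pics/c3.png",np.hstack([R(s[235:385,290:440],2.6),R(t[180:330,370:520],2.6)]))
E
```

```text
(no output)
```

View pics/c3.png

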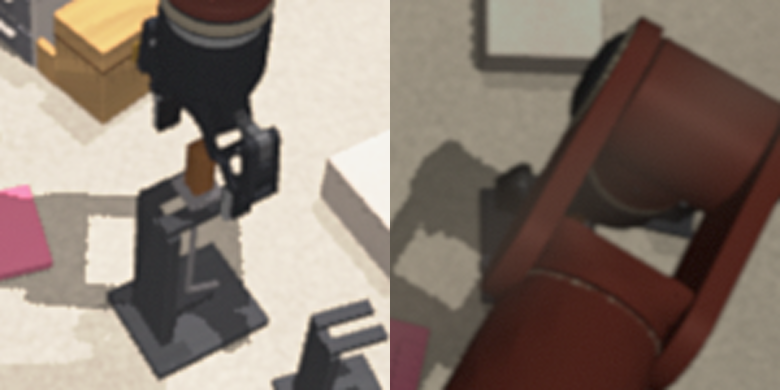

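The handle (side px about 367,300) stands between the open fingers, so I'll close and lift.

Emit:
{"name": "apply_moves", "arguments": {
  "targets": [
    {"translation":[0,0,0],"twist":0,"hand":0},
    {"translation":[0,0,0],"twist":0,"hand":0},
    {"translation":[0,0,0],"twist":0,"hand":0},
    {"translation":[0,0,0],"twist":0,"hand":0},
    {"translation":[0,0,0],"twist":0,"hand":0},
    {"translation":[0,0,0],"twist":0,"hand":0},
    {"translation":[0,0,0],"twist":0,"hand":0},
    {"translation":[0,0,0],"twist":0,"hand":0}
  ]
}}

```text
time: 5.25
tool_pos: [0.4854, -0.2722, 0.2056]
tool_rot: [0.0, 0.056, 0.998, -0.0]
contact_force: [0.1, -0.7, 1.4]
gripper_width: 0.202
grasp_force: 58.7
```

Emit:
{"name": "apply_moves", "arguments": {
  "targets": [
    {"translation":[0,0,-0.1],"twist":0,"hand":0},
    {"translation":[0,0,-0.1],"twist":0,"hand":0},
    {"translation":[0,0,0],"twist":0,"hand":0},
    {"translation":[0,0,0],"twist":0,"hand":0}
  ]
}}

```text
time: 5.65
tool_pos: [0.4855, -0.2722, 0.2259]
tool_rot: [0.0, 0.056, 0.998, -0.0]
contact_force: [-0.6, -0.4, -1.2]
gripper_width: 0.2
grasp_force: 58.5
```

Emit:
{"name": "apply_moves", "arguments": {
  "targets": [
    {"translation":[0,0,-0.25],"twist":0,"hand":0},
    {"translation":[0,0,-0.25],"twist":0,"hand":0},
    {"translation":[0,0,-0.2],"twist":0,"hand":0},
    {"translation":[0.15,0,0],"twist":0,"hand":0},
    {"translation":[0.15,0,0],"twist":0,"hand":0},
    {"translation":[0.1,0,0],"twist":0,"hand":0},
    {"translation":[0.1,0,0],"twist":0,"hand":0},
    {"translation":[0,0,0],"twist":0,"hand":0}
  ]
}}

```text
time: 6.45
tool_pos: [0.4352, -0.2664, 0.2955]
tool_rot: [0.0, 0.057, 0.998, -0.0]
contact_force: [2.4, -0.8, -1.7]
gripper_width: 0.203
grasp_force: 59.0
```

```bash
python3 - <<'E'
from h import *
R=lambda a,k:cv2.resize(a,None,fx=k,fy=k,interpolation=cv2.INTER_CUBIC)
s=snap("side","s2")[:,:,::-1]
cv2.imwrite("pics/c4.png",R(s[215:365,270:440],3))
E
```

```text
(no output)
```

View pics/c4.png

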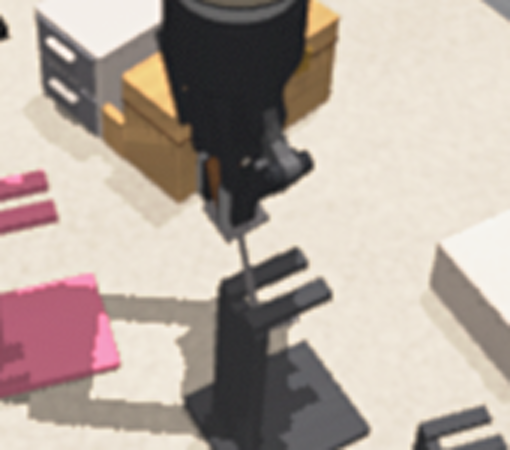

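The rod is tilting against the post with the shank in the slot (crop 245,270), at only about 3 N. I'll continue.

Emit:
{"name": "apply_moves", "arguments": {
  "targets": [
    {"translation":[0.12,0,0],"twist":0,"hand":0},
    {"translation":[0.12,0,0],"twist":0,"hand":0},
    {"translation":[0.12,0,0],"twist":0,"hand":0},
    {"translation":[0.12,0,0],"twist":0,"hand":0},
    {"translation":[0.12,0,0],"twist":0,"hand":0},
    {"translation":[0,0,0],"twist":0,"hand":0}
  ]
}}

```text
time: 7.1
tool_pos: [0.3745, -0.2596, 0.2957]
tool_rot: [-0.0, 0.057, 0.998, -0.0]
contact_force: [1.3, -0.6, 0.3]
gripper_width: 0.203
grasp_force: 58.8
```

```bash
python3 - <<'E'
from h import *
R=lambda a,k:cv2.resize(a,None,fx=k,fy=k,interpolation=cv2.INTER_CUBIC)
s=snap("side","s3")[:,:,::-1]
cv2.imwrite("pics/c5.png",R(s[215:345,240:410],4.5))
E
```

```text
(no output)
```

View pics/c5.png

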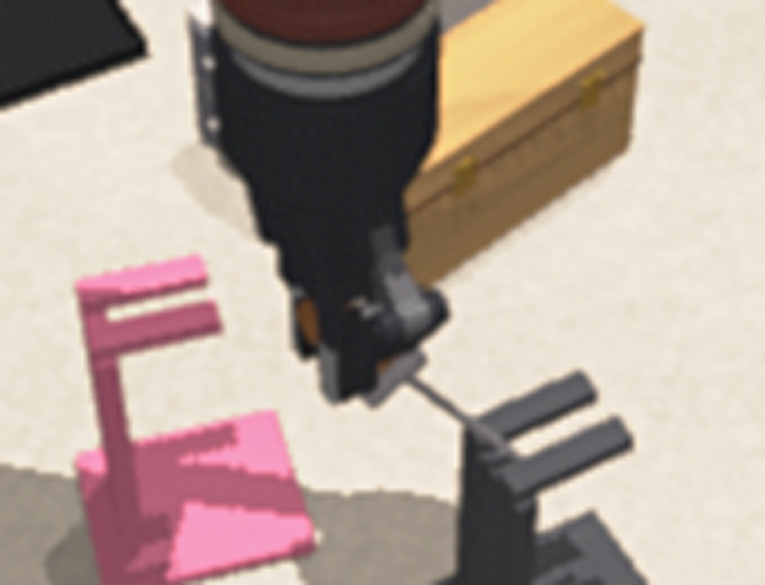

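Emit:
{"name": "apply_moves", "arguments": {
  "targets": [
    {"translation":[-0.15,0,0],"twist":0,"hand":0},
    {"translation":[0,0,-0.3],"twist":0,"hand":0},
    {"translation":[0,0,-0.4],"twist":0,"hand":0},
    {"translation":[0,0,-0.3],"twist":0,"hand":0},
    {"translation":[0,0,0],"twist":-0.8,"hand":0},
    {"translation":[0,0,0],"twist":-0.8,"hand":0},
    {"translation":[0,0,0],"twist":-0.7,"hand":0},
    {"translation":[0,0,0],"twist":0,"hand":0}
  ]
}}

```text
time: 7.95
tool_pos: [0.3902, -0.2613, 0.3944]
tool_rot: [-0.002, -0.058, 0.998, 0.001]
contact_force: [0.7, 0.1, -1.5]
gripper_width: 0.203
grasp_force: 58.6
```

```bash
cat > rod.py <<'E'
from h import *
R=lambda a,k:cv2.resize(a,None,fx=k,fy=k,interpolation=cv2.INTER_CUBIC)
if __name__=="__main__":
    import sys
    s=snap("side","s"+sys.argv[1]);t=snap("top","t"+sys.argv[1]); st=state(); print(st["tool_pos"].round(4),st["tool_rot"].round(4))
    g=st["tool_pos"]-[0,0,.003]
    yaw=2*np.arctan2(st["tool_rot"][2],st["tool_rot"][1])-np.pi;print("yaw",np.degrees(yaw).round(2))
    u=np.array([np.cos(yaw),np.sin(yaw),0]);n=np.array([-u[1],u[0],0])
    for c in("side","top"):
        r=regions_of(c,"rod_grip")
        if not r: print(c,"none");continue
        m=r[0]["pixels"]; px=np.argwhere(m)[:,::-1]; print(c,r[0]["score"],len(px),px.min(0),px.max(0))
        # points projected on the rod's vertical plane
        P=[]
        for p in px:
            o,d=ray(c,*p); P.append(o+d*(((g-o)@n)/(d@n)))
        P=np.array(P)-g; x=P@u;z=P[:,2]
        if c=="side":
            sel=(np.hypot(x,z)>.04)&(z<-.02); k=np.argsort(z[sel]); print("lowest",np.c_[x[sel],z[sel]][k][:3].round(4).tolist())
            k=np.argsort(-x[sel]);print("fwdmost",np.c_[x[sel],z[sel]][k][:3].round(4).tolist())
            sh=sel&(np.hypot(x,z)<.15); print("tilt fit",np.degrees(np.arctan(np.polyfit(z[sh],x[sh],1)[0])).round(2), "dir",np.degrees(np.median(np.arctan2(x[sh],-z[sh]))).round(2))
E
python3 rod.py 4
python3 - <<'E'
from h import *
s=cv2.imread("pics/s4.png");g=state()["tool_pos"];u,v=proj("side",g).astype(int);print(u,v)
c=s[v-40:v+110,u-40:u+130];cv2.imwrite("pics/c6.png",cv2.resize(c,None,fx=4,fy=4,interpolation=cv2.INTER_CUBIC))
E
```

```text
[ 0.3904 -0.2613  0.3946] [-1.200e-03 -5.770e-02  9.983e-01  6.000e-04]
yaw 6.62
side 0.69 211 [314 235] [368 275]
lowest [[0.1069, -0.1439], [0.1095, -0.143], [0.1015, -0.1426]]
fwdmost [[0.1147, -0.1412], [0.1144, -0.1382], [0.1141, -0.1352]]
tilt fit -27.08 dir 34.37
top 0.48 500 [145 213] [171 238]
321 242
```

View pics/c6.png

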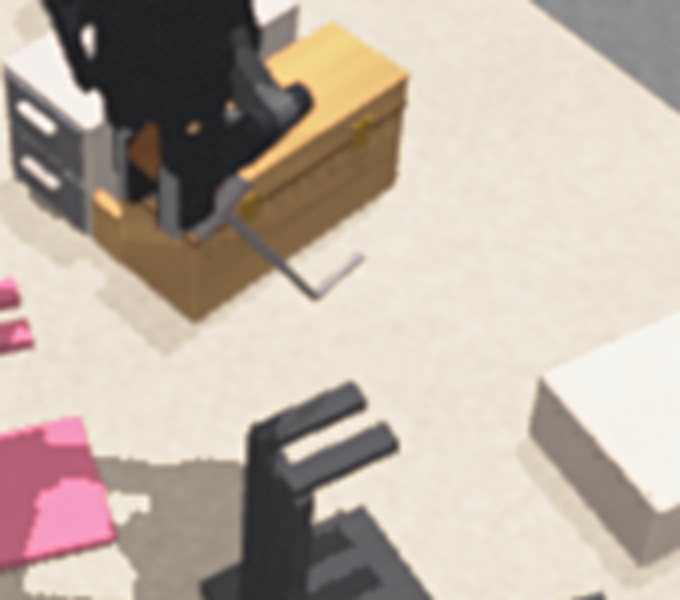

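The crop shows the bend at side px (360.5, 276.2), the tip at (371.5, 266.5) and the shank top at (339.7, 255.7). The foot rises outward.

```bash
python3 - <<'E'
from h import *
g=state()["tool_pos"]-[0,0,.003];yaw=np.radians(6.62);u=np.array([np.cos(yaw),np.sin(yaw),0]);n=np.array([-u[1],u[0],0])
Q=[]
for p in [(339.7,255.7),(360.5,276.2),(371.5,266.5)]:
    p=np.array(p)-.0; o,d=ray("side",*p);P=o+d*(((g-o)@n)/(d@n))-g;Q.append([P@u,P[2]])
Q=np.array(Q);print(Q.round(4)); d=Q[1]-Q[0];print("tilt",np.degrees(np.arctan2(d[0],-d[1])));d=Q[2]-Q[1];print("foot slope",np.degrees(np.arctan2(d[1],d[0])),np.hypot(*d)); print(np.degrees(np.arctan2(Q[1][0],-Q[1][1])),np.hypot(*Q[1]))
E
```

```text
[[ 0.0391 -0.0528]
 [ 0.0951 -0.1472]
 [ 0.1238 -0.1413]]
tilt 30.66813762398862
foot slope 11.611376190112638 0.02934895834203505
32.85605446772817 0.1752158874404
```

Emit:
{"name": "apply_moves", "arguments": {
  "targets": [
    {"translation":[-0.1,0.23,0],"twist":0,"hand":0},
    {"translation":[-0.2,0.44,0],"twist":0,"hand":0},
    {"translation":[-0.25,0.44,0],"twist":0,"hand":0},
    {"translation":[-0.25,0.44,0],"twist":0,"hand":0},
    {"translation":[-0.2,0.44,0],"twist":0,"hand":0},
    {"translation":[-0.1,0.44,0.3],"twist":0,"hand":0},
    {"translation":[-0.1,0.24,0.5],"twist":0,"hand":0},
    {"translation":[0,0,0],"twist":0,"hand":0}
  ]
}}

```text
time: 8.95
tool_pos: [0.4741, 0.0133, 0.3152]
tool_rot: [-0.007, -0.061, 0.998, 0.001]
contact_force: [-0.5, -0.5, -3.1]
gripper_width: 0.202
grasp_force: 59.0
```

```bash
python3 rod.py 5
python3 - <<'E'
from h import *
g=state()["tool_pos"]; out=[]
for c,w in(("side",(-30,120,-30,100)),("top",(-75,75,-90,40))):
    s=cv2.imread(f"pics/{c[0]}5.png");u,v=proj(c,g).astype(int);print(c,u+w[0],v+w[2])
    out.append(cv2.resize(s[v+w[2]:v+w[3],u+w[0]:u+w[1]],(390,338),interpolation=cv2.INTER_CUBIC))
cv2.imwrite("pics/c7.png",np.hstack(out))
E
```

```text
[0.4766 0.0106 0.3223] [-1.500e-03 -5.890e-02  9.983e-01 -1.000e-04]
yaw 6.76
side 0.55 118 [274 172] [296 192]
lowest [[0.0317, -0.0566], [0.029, -0.0551], [0.0319, -0.0538]]
fwdmost [[0.036, -0.0312], [0.0359, -0.0339], [0.0357, -0.0365]]
tilt fit 14.02 dir 30.57
top none
side 252 144
top 229 173
```

View pics/c7.png

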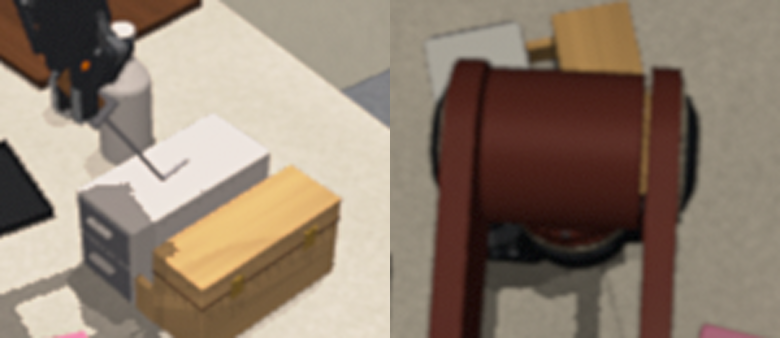

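The side crop shows the bend at px (314.7, 212.5) and the tip at (323.9, 205.9), above the chest and gap. The top view is blocked by the arm.

```bash
cat > fit.py <<'E'
from h import *
st=state();print(st["time"],st["tool_pos"].round(4));g=st["tool_pos"];q=st["tool_rot"];yaw=2*np.arctan2(q[2],q[1])-np.pi
yaw=(yaw+np.pi)%(2*np.pi)-np.pi
u=np.array([np.cos(yaw),np.sin(yaw),0]);n=np.array([-u[1],u[0],0]);print(np.degrees(yaw))
for p in [(314.7,212.5),(323.9,205.9)]:
    o,d=ray("side",*p);P=o+d*(((g-o)@n)/(d@n));print(P.round(4),((P-g)@u).round(4),(P-g)[2].round(4))
for t in (30,32,34):
    t=np.radians(t)
    b=g-[0,0,.003]+u*.1675*np.sin(t)-np.array([0,0,.1675*np.cos(t)]);s=t-np.radians(20);e=b+.03*(u*np.cos(s)+[0,0,np.sin(s)])
    print(np.degrees(t),b.round(4),proj("side",b).round(1),proj("side",e).round(1))
L=np.array([.6047,.0335,.0305]);print("tool delta bend(now .092 fwd)->loop-36:",)
e=L-.036*u-(g+.092*u);print("fwd",e@u,"left",e@n)
E
python3 fit.py
```

```text
9.15 [0.478  0.0094 0.3257]
6.634065636030417
[0.5624 0.0192 0.1725] 0.085 -0.1533
[0.5918 0.0227 0.1767] 0.1146 -0.1491
29.999999999999996 [0.5612 0.0191 0.1777] [314.3 211.1] [323.5 204.2]
32.0 [0.5661 0.0197 0.1807] [315.8 209.2] [325. 202.]
34.0 [0.571  0.0202 0.1839] [317.4 207.3] [326.4 199.9]
tool delta bend(now .092 fwd)->loop-36:
fwd 0.0006536304285048589 left 0.009276425577063506
```

Emit:
{"name": "apply_moves", "arguments": {
  "targets": [
    {"translation":[-0.03,0.09,0],"twist":0,"hand":0},
    {"translation":[0,0,0.2],"twist":0,"hand":0},
    {"translation":[0,0,0.2],"twist":0,"hand":0},
    {"translation":[0,0,0.2],"twist":0,"hand":0},
    {"translation":[0,0,0.2],"twist":0,"hand":0},
    {"translation":[0,0,0],"twist":0,"hand":0},
    {"translation":[0,0,0],"twist":0,"hand":0}
  ]
}}

```text
time: 9.85
tool_pos: [0.4798, 0.0193, 0.2448]
tool_rot: [0.001, -0.058, 0.998, -0.0]
contact_force: [0.3, -0.0, -0.7]
gripper_width: 0.206
grasp_force: 59.0
```

```bash
python3 fit.py | head -2; python3 - <<'E'
from h import *
for i in range(2):
  for c in("side","top"):
    grab_frame(c)
    for n in("fob","rod_grip"):
      for r in recognise(c,n)[:1]: print(c,n,round(r["score"],2),np.round(r["point"],4),proj(c,r["point"]).round(1))
s=snap("side","s6");snap("top","t6")
E
```

```text
9.85 [0.4798 0.0193 0.2448]
6.66155528513432
side fob 0.44 [ 0.6905 -0.3182  0.0576] [446.4 310.1]
side rod_grip 0.68 [0.5105 0.0229 0.2165] [294.8 205.6]
side rod_grip 0.69 [0.5095 0.0243 0.2157] [294.1 205.7]
top fob 0.61 [0.652  0.3635 0.0714] [154.5 222.8]
```

Emit:
{"name": "apply_moves", "arguments": {
  "targets": [
    {"translation":[0,0,0.2],"twist":0,"hand":0},
    {"translation":[0,0,0.2],"twist":0,"hand":0},
    {"translation":[0,0,0.15],"twist":0,"hand":0},
    {"translation":[0,0,0.15],"twist":0,"hand":0},
    {"translation":[0,0,0],"twist":0,"hand":0},
    {"translation":[0,0,0],"twist":0,"hand":0}
  ]
}}

```text
time: 11.15
tool_pos: [0.4792, 0.0197, 0.1733]
tool_rot: [-0.0, -0.059, 0.998, 0.0]
contact_force: [0.4, -0.0, -0.4]
gripper_width: 0.203
grasp_force: 59.0
```

Emit:
{"name": "apply_moves", "arguments": {
  "targets": [
    {"translation":[-0.07,0,0],"twist":0,"hand":0},
    {"translation":[-0.07,0,0],"twist":0,"hand":0},
    {"translation":[-0.07,0,0],"twist":0,"hand":0},
    {"translation":[-0.07,0,0],"twist":0,"hand":0},
    {"translation":[0,0,0],"twist":0,"hand":0},
    {"translation":[0,0,0],"twist":0,"hand":0}
  ]
}}

```text
time: 11.75
tool_pos: [0.5071, 0.023, 0.1732]
tool_rot: [-0.0, -0.059, 0.998, 0.0]
contact_force: [-0.4, -0.8, -0.9]
gripper_width: 0.202
grasp_force: 59.0
```

Emit:
{"name": "apply_moves", "arguments": {
  "targets": [
    {"translation":[0,0,-0.05],"twist":0,"hand":0},
    {"translation":[0,0,-0.08],"twist":0,"hand":0},
    {"translation":[0,0,-0.12],"twist":0,"hand":0},
    {"translation":[0,0,-0.15],"twist":0,"hand":0},
    {"translation":[0,0,-0.15],"twist":0,"hand":0},
    {"translation":[0,0,-0.15],"twist":0,"hand":0},
    {"translation":[0,0,-0.1],"twist":0,"hand":0},
    {"translation":[0,0,0],"twist":0,"hand":0}
  ]
}}

```text
time: 12.55
tool_pos: [0.508, 0.0228, 0.256]
tool_rot: [0.002, -0.059, 0.998, -0.0]
contact_force: [0.5, 0.3, -1.8]
gripper_width: 0.204
grasp_force: 59.0
```

```bash
python3 - <<'E'
from h import *
st=state();print(st["tool_pos"].round(4),st["contact_force"].round(2))
for c in("side","top"):
    snap(c,c[0]+"7")
    for n in("fob","rod_grip"):
      for r in recognise(c,n)[:2]: print(c,n,round(r["score"],2),np.round(r["point"],4),proj(c,r["point"]).round(1))
E
```

```text
[0.508  0.0228 0.256 ] [ 0.51  0.34 -1.77]
side fob 0.51 [0.5962 0.0292 0.0927] [323.9 228.9]
side rod_grip 0.53 [0.5389 0.0275 0.2274] [303.9 196.4]
side rod_grip 0.31 [0.6734 0.2338 0.0355] [306.2 194.9]
```

The side network sees the fob at z ≈ 0.09, so it is hooked. I'll lift on.

Emit:
{"name": "apply_moves", "arguments": {
  "targets": [
    {"translation":[0,0,-0.1],"twist":0,"hand":0},
    {"translation":[0,0,-0.15],"twist":0,"hand":0},
    {"translation":[0,0,-0.15],"twist":0,"hand":0},
    {"translation":[0,0,-0.15],"twist":0,"hand":0},
    {"translation":[0,0,-0.15],"twist":0,"hand":0},
    {"translation":[0,0,-0.1],"twist":0,"hand":0},
    {"translation":[0,0,0],"twist":0,"hand":0},
    {"translation":[0,0,0],"twist":0,"hand":0}
  ]
}}

```text
time: 13.65
tool_pos: [0.5069, 0.023, 0.3332]
tool_rot: [-0.0, -0.059, 0.998, 0.0]
contact_force: [-0.3, -0.2, -1.4]
gripper_width: 0.202
grasp_force: 59.0
```

```bash
python3 - <<'E'
from h import *
st=state();print(st["tool_pos"].round(4),st["contact_force"].round(2))
s=snap("side","s8")
for n in("fob",):
  for r in recognise("side",n)[:2]: print(n,round(r["score"],2),np.round(r["point"],4),proj("side",r["point"]).round(1))
  for r in regions_of("side",n)[:1]: px=np.argwhere(r["pixels"])[:,::-1];print(len(px),px.min(0),px.max(0))
cv2.imwrite("pics/c8.png",cv2.resize(s[120:270,230:400,::-1],None,fx=4,fy=4,interpolation=cv2.INTER_CUBIC))
E
```

```text
[0.5069 0.023  0.3332] [-0.34 -0.22 -1.42]
fob 0.79 [0.596  0.0249 0.168 ] [324.8 207.5]
fob 0.26 [0.5385 0.0272 0.3045] [302.7 169. ]
291 [314 196] [338 215]
```

View pics/c8.png

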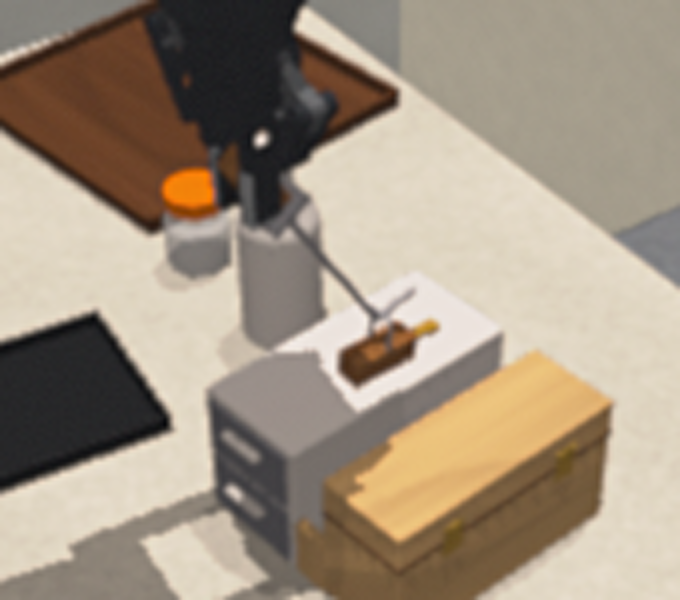

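The fob hangs level near the bend, clear above the units (crop 380,340; side px about 325,206). Next I'll carry it gently to the tray.

Emit:
{"name": "apply_moves", "arguments": {
  "targets": [
    {"translation":[0.03,0.06,0],"twist":0,"hand":0},
    {"translation":[0.05,0.11,0],"twist":0,"hand":0},
    {"translation":[0.07,0.16,0],"twist":0,"hand":0},
    {"translation":[0.09,0.2,0],"twist":0,"hand":0},
    {"translation":[0.09,0.2,0],"twist":0,"hand":0},
    {"translation":[0.09,0.2,0],"twist":0,"hand":0},
    {"translation":[0.09,0.2,0],"twist":0,"hand":0},
    {"translation":[0.09,0.2,0],"twist":0,"hand":0}
  ]
}}

```text
time: 14.6
tool_pos: [0.4303, 0.1498, 0.3333]
tool_rot: [0.0, -0.059, 0.998, 0.0]
contact_force: [0.8, -0.1, -1.1]
gripper_width: 0.203
grasp_force: 59.0
```

Emit:
{"name": "apply_moves", "arguments": {
  "targets": [
    {"translation":[0.09,0.2,0],"twist":0,"hand":0},
    {"translation":[0.09,0.2,0],"twist":0,"hand":0},
    {"translation":[0.09,0.2,0],"twist":0,"hand":0},
    {"translation":[0.09,0.2,0],"twist":0,"hand":0},
    {"translation":[0.07,0.16,0],"twist":0,"hand":0},
    {"translation":[0.05,0.11,0],"twist":0,"hand":0},
    {"translation":[0.03,0.06,0],"twist":0,"hand":0},
    {"translation":[0,0,0],"twist":0,"hand":0}
  ]
}}

```text
time: 15.4
tool_pos: [0.3673, 0.2549, 0.3333]
tool_rot: [0.0, -0.059, 0.998, 0.0]
contact_force: [0.0, 0.4, -1.2]
gripper_width: 0.201
grasp_force: 59.0
```

```bash
cat > fob.py <<'E'
from h import *
import sys
st=state();print(st["time"],st["tool_pos"].round(4),st["contact_force"].round(2))
for c in("side","top"):
  snap(c,c[0]+sys.argv[1])
  for r in recognise(c,"fob")[:2]: print(c,round(r["score"],2),np.round(r["point"],4),proj(c,r["point"]).round(1))
E
python3 fob.py 9
```

```text
15.4 [0.3673 0.2549 0.3333] [ 0.    0.4  -1.23]
side 0.8 [0.4589 0.2593 0.1692] [231.5 179.5]
top 0.64 [0.4573 0.2604 0.1717] [188.3 295.7]
```

Emit:
{"name": "apply_moves", "arguments": {
  "targets": [
    {"translation":[0.05,0.08,0.08],"twist":0,"hand":0},
    {"translation":[0,0.07,0.15],"twist":0,"hand":0},
    {"translation":[0,0,0.2],"twist":0,"hand":0},
    {"translation":[0,0,0.2],"twist":0,"hand":0},
    {"translation":[0,0,0.2],"twist":0,"hand":0},
    {"translation":[0,0,0.2],"twist":0,"hand":0},
    {"translation":[0,0,0.12],"twist":0,"hand":0},
    {"translation":[0,0,0.08],"twist":0,"hand":0}
  ]
}}

```text
time: 16.4
tool_pos: [0.3603, 0.2684, 0.208]
tool_rot: [-0.001, -0.059, 0.998, -0.001]
contact_force: [-0.3, -0.4, -2.5]
gripper_width: 0.206
grasp_force: 59.0
```

```bash
python3 fob.py 10
```

```text
16.4 [0.3603 0.2684 0.208 ] [-0.32 -0.44 -2.51]
side 0.7 [0.4493 0.2657 0.0398] [234.1 216.3]
top 0.56 [0.455  0.2797 0.0449] [194.4 303.6]
```

Emit:
{"name": "apply_moves", "arguments": {
  "targets": [
    {"translation":[0,0,0.05],"twist":0,"hand":0},
    {"translation":[0,0,0.05],"twist":0,"hand":0},
    {"translation":[0,0,0.05],"twist":0,"hand":0},
    {"translation":[0,0,0.05],"twist":0,"hand":0},
    {"translation":[0,0,0.05],"twist":0,"hand":0},
    {"translation":[0,0,0.05],"twist":0,"hand":0},
    {"translation":[0,0,0],"twist":0,"hand":0},
    {"translation":[0,0,0],"twist":0,"hand":0}
  ]
}}

```text
time: 17.4
tool_pos: [0.3612, 0.2686, 0.1802]
tool_rot: [-0.0, -0.059, 0.998, -0.0]
contact_force: [0.7, 0.1, -2.1]
gripper_width: 0.205
grasp_force: 59.0
```

```bash
python3 fob.py 11
```

```text
17.4 [0.3612 0.2686 0.1802] [ 0.66  0.08 -2.13]
side 0.65 [0.4493 0.2711 0.0215] [234.2 220.1]
side 0.32 [0.6475 0.3536 0.0449] [278.2 175.9]
top 0.48 [0.4519 0.2767 0.024 ] [197.9 305.7]
```

The fob stands on the tray floor: it dropped about 20 mm while the rod went down 28 mm, so the loop is slack. I'll withdraw the foot.

Emit:
{"name": "apply_moves", "arguments": {
  "targets": [
    {"translation":[0.06,0,0],"twist":0,"hand":0},
    {"translation":[0.06,0,0],"twist":0,"hand":0},
    {"translation":[0.08,0,0],"twist":0,"hand":0},
    {"translation":[0.08,0,0],"twist":0,"hand":0},
    {"translation":[0.08,0,0],"twist":0,"hand":0},
    {"translation":[0.08,0,0],"twist":0,"hand":0},
    {"translation":[0,0,0],"twist":0,"hand":0}
  ]
}}

```text
time: 18.3
tool_pos: [0.3166, 0.2634, 0.1802]
tool_rot: [0.0, -0.059, 0.998, 0.0]
contact_force: [-0.3, -0.8, -1.2]
gripper_width: 0.202
grasp_force: 59.0
```

```bash
python3 fob.py 12
```

```text
18.3 [0.3166 0.2634 0.1802] [-0.35 -0.79 -1.16]
side 0.46 [0.4488 0.2736 0.0199] [233.7 220.1]
top 0.76 [0.4563 0.2764 0.0242] [198.  303.8]
```

The fob stayed in the tray. I'll lift away and go in front of the fixed wooden box, where pushing the foot tip against its end face will swing the rod back upright in the grip.

Emit:
{"name": "apply_moves", "arguments": {
  "targets": [
    {"translation":[0,0,-0.2],"twist":0,"hand":0},
    {"translation":[0,0,-0.4],"twist":0,"hand":0},
    {"translation":[0,0,-0.4],"twist":0,"hand":0},
    {"translation":[0,0,-0.4],"twist":0,"hand":0},
    {"translation":[0,0,-0.1],"twist":0,"hand":0},
    {"translation":[-0.05,-0.25,0],"twist":0,"hand":0},
    {"translation":[-0.05,-0.4,0],"twist":0,"hand":0},
    {"translation":[-0.05,-0.4,0],"twist":0,"hand":0}
  ]
}}

```text
time: 19.3
tool_pos: [0.3447, 0.16, 0.3293]
tool_rot: [-0.001, -0.06, 0.998, -0.0]
contact_force: [0.9, 0.2, -0.7]
gripper_width: 0.202
grasp_force: 59.2
```

Emit:
{"name": "apply_moves", "arguments": {
  "targets": [
    {"translation":[-0.05,-0.4,0],"twist":0,"hand":0},
    {"translation":[-0.05,-0.4,0],"twist":0,"hand":0},
    {"translation":[-0.05,-0.4,0],"twist":0,"hand":0},
    {"translation":[-0.05,-0.4,0],"twist":0,"hand":0},
    {"translation":[-0.05,-0.4,0],"twist":0,"hand":0},
    {"translation":[-0.1,-0.1,0],"twist":0,"hand":0},
    {"translation":[0,0,0],"twist":0,"hand":0},
    {"translation":[0,0,0],"twist":0,"hand":0}
  ]
}}

```text
time: 20.1
tool_pos: [0.4037, -0.0434, 0.3293]
tool_rot: [-0.001, -0.058, 0.998, 0.001]
contact_force: [0.3, 0.7, -1.1]
gripper_width: 0.202
grasp_force: 59.3
```

```bash
python3 fob.py 13; python3 rod.py 14; python3 - <<'E'
from h import *
g=state()["tool_pos"];q=state()["tool_rot"];yaw=np.radians(6.62);u=np.array([np.cos(yaw),np.sin(yaw),0]);n=np.array([-u[1],u[0],0])
e=np.array([.5385,-.028,0])-g;print("face fwd",e@u,"left",e@n)
E
```

```text
20.1 [ 0.4037 -0.0434  0.3293] [ 0.29  0.67 -1.11]
side 0.72 [0.4511 0.2701 0.0172] [235.1 221.1]
top 0.75 [0.4528 0.2794 0.0225] [196.9 305.5]
[ 0.4039 -0.0428  0.3304] [ 2.000e-04 -5.930e-02  9.982e-01 -1.000e-04]
yaw 6.8
side 0.59 229 [256 192] [312 232]
lowest [[0.0987, -0.1479], [0.1017, -0.1466], [0.0958, -0.1461]]
fwdmost [[0.12, -0.1362], [0.1199, -0.1392], [0.1171, -0.1344]]
tilt fit -29.24 dir 33.96
top none
face fwd 0.13542660865221728 left -0.0005413977144822986
```

Emit:
{"name": "apply_moves", "arguments": {
  "targets": [
    {"translation":[0,0,0.3],"twist":0,"hand":0},
    {"translation":[0,0,0.4],"twist":0,"hand":0},
    {"translation":[0,0,0.4],"twist":0,"hand":0},
    {"translation":[0,0,0.2],"twist":0,"hand":0},
    {"translation":[0,0,0],"twist":0,"hand":0},
    {"translation":[-0.1,0,0],"twist":0,"hand":0},
    {"translation":[-0.12,0,0],"twist":0,"hand":0},
    {"translation":[-0.12,0,0],"twist":0,"hand":0}
  ]
}}

```text
time: 21.3
tool_pos: [0.437, -0.0401, 0.2035]
tool_rot: [-0.003, -0.059, 0.998, -0.001]
contact_force: [-13.8, -1.5, 13.9]
gripper_width: 0.198
grasp_force: 61.7
```

Emit:
{"name": "apply_moves", "arguments": {
  "targets": [
    {"translation":[-0.12,0,0],"twist":0,"hand":0},
    {"translation":[-0.12,0,0],"twist":0,"hand":0},
    {"translation":[-0.12,0,0],"twist":0,"hand":0},
    {"translation":[-0.12,0,0],"twist":0,"hand":0},
    {"translation":[-0.12,0,0],"twist":0,"hand":0},
    {"translation":[-0.1,0,0],"twist":0,"hand":0},
    {"translation":[0,0,0],"twist":0,"hand":0},
    {"translation":[0,0,0],"twist":0,"hand":0}
  ]
}}

```text
time: 22.1
tool_pos: [0.5077, -0.0313, 0.2008]
tool_rot: [0.001, -0.059, 0.998, -0.0]
contact_force: [-1.4, -0.2, -1.7]
gripper_width: 0.201
grasp_force: 59.6
```

Emit:
{"name": "apply_moves", "arguments": {
  "targets": [
    {"translation":[0.2,0,0],"twist":0,"hand":0},
    {"translation":[0.4,0,0],"twist":0,"hand":0},
    {"translation":[0.2,0,-0.3],"twist":0,"hand":0},
    {"translation":[0,-0.2,-0.4],"twist":0,"hand":0},
    {"translation":[0,-0.2,-0.4],"twist":0,"hand":0},
    {"translation":[0,-0.2,0],"twist":0,"hand":0},
    {"translation":[0,0,0],"twist":0,"hand":0},
    {"translation":[0,0,0],"twist":0,"hand":0}
  ]
}}

```text
time: 22.9
tool_pos: [0.4347, -0.1002, 0.3099]
tool_rot: [0.0, -0.058, 0.998, 0.0]
contact_force: [0.1, 0.7, -1.4]
gripper_width: 0.201
grasp_force: 59.5
```

```bash
python3 rod.py 15; python3 - <<'E'
from h import *
m=regions_of("side","rod_grip")[0]["pixels"]
px=np.argwhere(m);
for r in sorted(set(px[:,0])): c=px[px[:,0]==r,1];print(r,c.min(),c.max(),end=" | ")
g=state()["tool_pos"];yaw=np.radians(6.7);u=np.array([np.cos(yaw),np.sin(yaw),0])
for t in(-10,0,10):
    t=np.radians(t);b=g-[0,0,.003]+u*.1675*np.sin(t)-np.array([0,0,.1675*np.cos(t)]);s=t-np.radians(20);e=b+.03*(u*np.cos(s)+[0,0,np.sin(s)])
    cc=g-[0,0,.003]+(b-g)*.2; print(); print(np.degrees(t),proj("side",g),proj("side",cc),proj("side",b),proj("side",e))
E
```

```text
[ 0.4345 -0.0996  0.3091] [-5.000e-04 -5.880e-02  9.983e-01  6.000e-04]
yaw 6.75
side 0.67 194 [285 210] [308 274]
lowest [[0.0316, -0.177], [0.0258, -0.1761], [0.02, -0.1751]]
fwdmost [[0.0316, -0.177], [0.0287, -0.1749], [0.0259, -0.1728]]
tilt fit 1.39 dir 2.48
top none
210 288 290 | 211 287 290 | 212 287 290 | 213 287 290 | 214 287 290 | 215 288 291 | 216 288 291 | 217 288 291 | 218 288 291 | 219 288 291 | 220 288 290 | 221 288 290 | 222 288 290 | 223 288 290 | 224 288 290 | 225 288 291 | 226 287 291 | 227 285 291 | 228 285 291 | 229 286 302 | 230 286 302 | 231 287 300 | 232 289 299 | 233 290 298 | 234 291 297 | 235 293 296 | 236 294 296 | 237 295 295 | 244 296 296 | 245 296 296 | 253 297 297 | 254 296 297 | 255 296 298 | 256 297 298 | 257 297 298 | 258 297 297 | 262 298 298 | 263 297 298 | 264 297 298 | 265 297 299 | 266 298 299 | 267 298 299 | 268 298 299 | 269 299 299 | 270 299 299 | 271 299 308 | 272 298 306 | 273 299 304 | 274 299 301 | 
-10.0 [293.03884704 216.65608443] [291.66062718 231.87840826] [286.37855562 281.16140539] [296.06825986 279.60563158]

0.0 [293.03884704 216.65608443] [293.9708679  230.72613879] [296.91500638 275.17169772] [306.91389935 271.87637055]

10.0 [293.03884704 216.65608443] [296.24216212 229.20719529] [307.0609553  267.83076942] [317.16316186 262.91245422]
```

The rod now hangs about 2° off vertical with no slip in the grip. I'll take it back to the stand front.

Emit:
{"name": "apply_moves", "arguments": {
  "targets": [
    {"translation":[0,0,-0.3],"twist":0.8,"hand":0},
    {"translation":[0,0,-0.3],"twist":0.8,"hand":0},
    {"translation":[0,0,0],"twist":0.7,"hand":0},
    {"translation":[-0.27,-0.33,0],"twist":0,"hand":0},
    {"translation":[-0.27,-0.33,0],"twist":0,"hand":0},
    {"translation":[-0.27,-0.33,0],"twist":0,"hand":0},
    {"translation":[-0.27,-0.33,0],"twist":0,"hand":0},
    {"translation":[-0.26,-0.33,0],"twist":0,"hand":0}
  ]
}}

```text
time: 23.95
tool_pos: [0.5505, -0.2802, 0.3695]
tool_rot: [-0.0, 0.056, 0.998, 0.0]
contact_force: [-0.2, 1.3, -1.4]
gripper_width: 0.202
grasp_force: 59.5
```

Emit:
{"name": "apply_moves", "arguments": {
  "targets": [
    {"translation":[0,0,0.4],"twist":0,"hand":0},
    {"translation":[0,0,0.4],"twist":0,"hand":0},
    {"translation":[0,0,0.4],"twist":0,"hand":0},
    {"translation":[0,0,0.33],"twist":0,"hand":0},
    {"translation":[0,0,0],"twist":0,"hand":0},
    {"translation":[0,0,0],"twist":0,"hand":0},
    {"translation":[0,0,0],"twist":0,"hand":0}
  ]
}}

```text
time: 24.65
tool_pos: [0.5508, -0.2799, 0.2203]
tool_rot: [0.002, 0.056, 0.998, -0.001]
contact_force: [-0.2, 0.7, -0.8]
gripper_width: 0.198
grasp_force: 59.6
```

```bash
python3 rod.py 16;python3 - <<'E'
from h import *
g=state()["tool_pos"];q=state()["tool_rot"];a=2*np.arctan2(q[2],q[1]);X=np.array([np.cos(a),np.sin(a)]);Y=np.array([np.sin(a),-np.cos(a)])
e=np.array([.4855,-.272])-g[:2];print("tool x",e@X,"y",e@Y)
E
```

```text
[ 0.5507 -0.2801  0.2206] [ 0.0022  0.0563  0.9984 -0.0013]
yaw -6.45
side 0.56 206 [386 272] [404 329]
lowest [[0.0287, -0.1754], [0.0204, -0.1735], [0.0121, -0.1716]]
fwdmost [[0.0287, -0.1754], [0.0268, -0.0547], [0.0263, -0.0512]]
tilt fit 1.57 dir 3.66
top none
tool x 0.06529957031106128 y 0.0005347927116365358
```

Emit:
{"name": "apply_moves", "arguments": {
  "targets": [
    {"translation":[0.15,0.005,0],"twist":0,"hand":0},
    {"translation":[0.15,0,0],"twist":0,"hand":0},
    {"translation":[0.15,0,0],"twist":0,"hand":0},
    {"translation":[0.12,0,0],"twist":0,"hand":0},
    {"translation":[0.08,0,0],"twist":0,"hand":0},
    {"translation":[0,0,0],"twist":0,"hand":0},
    {"translation":[0,0,0],"twist":0,"hand":0}
  ]
}}

```text
time: 25.55
tool_pos: [0.4852, -0.2717, 0.2176]
tool_rot: [0.0, 0.056, 0.998, -0.0]
contact_force: [0.4, -0.2, -1.3]
gripper_width: 0.2
grasp_force: 59.6
```

Emit:
{"name": "apply_moves", "arguments": {
  "targets": [
    {"translation":[0,0,0.04],"twist":0,"hand":0},
    {"translation":[0,0,0.03],"twist":0,"hand":0},
    {"translation":[0,0,0.03],"twist":0,"hand":0},
    {"translation":[0,0,0],"twist":0,"hand":0},
    {"translation":[0,0,0],"twist":0,"hand":0}
  ]
}}

```text
time: 26.05
tool_pos: [0.4849, -0.2715, 0.207]
tool_rot: [-0.0, 0.056, 0.998, 0.0]
contact_force: [-0.1, -0.4, -1.0]
gripper_width: 0.2
grasp_force: 59.6
```

Emit:
{"name": "apply_moves", "arguments": {
  "targets": [
    {"translation":[0,0,0.02],"twist":0,"hand":0},
    {"translation":[0,0,0],"twist":0,"hand":0},
    {"translation":[0,0,0],"twist":0,"hand":0}
  ]
}}

```text
time: 26.35
tool_pos: [0.4849, -0.2715, 0.2053]
tool_rot: [0.0, 0.056, 0.998, -0.0]
contact_force: [1.0, -0.8, -2.0]
gripper_width: 0.201
grasp_force: 59.6
```

Emit:
{"name": "apply_moves", "arguments": {
  "targets": [
    {"translation":[0,0,0],"twist":0,"hand":0.3},
    {"translation":[0,0,0],"twist":0,"hand":0.4},
    {"translation":[0,0,0],"twist":0,"hand":0.6},
    {"translation":[0,0,0],"twist":0,"hand":0.8},
    {"translation":[0,0,0],"twist":0,"hand":1},
    {"translation":[0,0,0],"twist":0,"hand":1},
    {"translation":[0,0,0],"twist":0,"hand":1},
    {"translation":[0,0,0],"twist":0,"hand":1}
  ]
}}

```text
time: 27.15
tool_pos: [0.4849, -0.2716, 0.2052]
tool_rot: [-0.0, 0.056, 0.998, -0.0]
contact_force: [-0.5, -0.3, 1.2]
gripper_width: 1.0
grasp_force: 0.0
```

Emit:
{"name": "apply_moves", "arguments": {
  "targets": [
    {"translation":[0,0,-0.1],"twist":0,"hand":1},
    {"translation":[0,0,-0.2],"twist":0,"hand":1},
    {"translation":[0,0,-0.4],"twist":0,"hand":1},
    {"translation":[0,0,-0.4],"twist":0,"hand":1},
    {"translation":[0.4,0,0],"twist":0,"hand":1},
    {"translation":[0.4,0.2,0],"twist":0,"hand":1},
    {"translation":[0,0.4,0],"twist":0,"hand":1},
    {"translation":[0,0.4,0],"twist":0,"hand":1}
  ]
}}

```text
time: 27.95
tool_pos: [0.4158, -0.1627, 0.3164]
tool_rot: [0.001, 0.058, 0.998, -0.0]
contact_force: [0.6, 0.5, -0.2]
gripper_width: 0.998
grasp_force: 0.0
```

```bash
python3 - <<'E'
from h import *
for c in("side","top"):
  snap(c,c[0]+"20")
  for n in("fob","rod_grip","tray","stand","bottle","jar","tissues"):
    for r in recognise(c,n)[:1]: print(c,n,round(r["score"],2),np.round(r["point"],4),proj(c,r["point"]).round(1))
  for r in regions_of(c,"rod_grip")[:1]:
    px=np.argwhere(r["pixels"])[:,::-1];print(len(px),px.min(0),px.max(0),px.mean(0))
  a=cv2.imread(f"pics/{c}0.png").astype(int);b=cv2.imread(f"pics/{c[0]}20.png").astype(int)
  x0,y0=((330,265) if c=="side" else (400,240)); d=np.abs(a-b).max(2)[y0:y0+125,x0:x0+75]; print("diff",(d>40).sum(), d.mean())
E
```

```text
side fob 0.67 [0.4496 0.272  0.0202] [234.2 220.2]
side rod_grip 0.87 [ 0.4868 -0.2747  0.1873] [367.4 303.3]
side tray 0.97 [0.447  0.2727 0.0042] [234.  224.5]
side stand 0.8 [ 0.3734 -0.1197  0.0109] [281.6 328.7]
side jar 0.49 [0.6323 0.3632 0.0468] [272.4 175.6]
side tissues 0.85 [ 0.6972 -0.3207  0.0542] [449.1 310.4]
441 [356 288] [376 347] [366.08163265 308.99092971]
diff 117 21.625493333333335
top fob 0.68 [0.4515 0.2813 0.0255] [195.8 305.9]
top rod_grip 0.31 [0.453  0.2795 0.0255] [196.6 305.3]
top tray 0.95 [0.4551 0.2783 0.0069] [199.  305.1]
top stand 0.66 [ 0.3926 -0.0852  0.0157] [350.9 318.5]
top bottle 0.9 [0.6535 0.2461 0.1124] [199.5 213.4]
top jar 0.9 [0.649  0.3612 0.0689] [155.8 224.2]
top tissues 0.73 [ 0.7039 -0.3008  0.0636] [427.9 181.6]
diff 4559 49.315733333333334
```

Emit:
{"name": "apply_moves", "arguments": {
  "targets": [
    {"translation":[0,0,0],"twist":0,"hand":1},
    {"translation":[0,0,0],"twist":0,"hand":1},
    {"translation":[0,0,0],"twist":0,"hand":1},
    {"translation":[0,0,0],"twist":0,"hand":1},
    {"translation":[0,0,0],"twist":0,"hand":1}
  ]
}}

```text
time: 29.35
tool_pos: [0.4167, -0.1632, 0.3152]
tool_rot: [-0.0, 0.056, 0.998, -0.0]
contact_force: [0.2, -0.2, 0.7]
gripper_width: 1.0
grasp_force: 0.0
```

```bash
python3 - <<'E'
from h import *
s=snap("side","s21");m=regions_of("side","rod_grip")[0]["pixels"];px=np.argwhere(m)
h=px[px[:,0]<302];print("handle",h.min(0),h.max(0),h.mean(0)); print("top proj ideal",proj("side",[.4855,-.272,.223]),proj("side",[.4855,-.272,.2]),"shank bottom rows",px[px[:,0]>325].mean(0),proj("side",[.4855,-.272,.06]))
print(job_done())
E
```

```text
handle [288 360] [301 373] [295.03067485 366.75460123]
top proj ideal [367.20393765 290.8846791 ] [366.40950962 298.54461135] shank bottom rows [339.07228916 364.24096386] [362.15196809 339.59613326]
the job is handed in; nothing more can be done
None
```

The key fob is standing in the black tray, the rod is hanging in its stand again, and the job is handed in at about 29 s of the 72 s; the final images matched this, but no verdict came back.

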